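Slide the storage tub onto its parking mat

TASK

Park the storage tub where it belongs on the pasta counter: push the closed tub with the blue lid across the granite onto the green mat, so that its whole underside stands within the mat's outline. Slide it flat on the counter, do not lift or tip it, and leave the bowl, the ramekin and the amber jar where they stand.

Things in the scene. Friction and masses are not known exactly. Their poses are not given: they have to be found in the camera images.
- tub: White plastic storage tub closed with a blue clip-on lid, free on the counter, about 0.6 kg. Underside 164 x 110 mm (along its x and y), 66 mm high with the lid; the lid is 172 x 118 mm, occupying heights 52 to 66 mm, and a flat blue clip 70 mm wide at each short end brings the length to 179 mm. Too wide to grip. Origin: centre of its underside; x along its length, z up.
- mat: Green rectangular parking mat, fixed flat on the counter and paper thin (about 1 mm, the tub slides on and off it without a step), 220 x 160 mm along its x and y. Origin: its centre, at counter height; x along its length.
- bowl: White porcelain bowl, 140 mm across the rim, 60 mm high, loose. Origin: centre of its underside.
- ramekin: Bronze-coloured aluminium ramekin, 84 mm across the rim, 40 mm high, loose. Origin: centre of its underside.
- jar: Amber glass jar with a steel cap, 76 mm across, 110 mm high, loose, standing to the robot's right. Origin: centre of its underside.
- tub_corner0 (a point): Corner of the tub's underside at its +x +y side, 82 mm along x and 55 mm along y from the tub's origin.
- tub_corner1 (a point): Corner of the tub's underside at its +x -y side, 82 mm along x and 55 mm along y from the tub's origin.
- tub_corner2 (a point): Corner of the tub's underside at its -x +y side, 82 mm along x and 55 mm along y from the tub's origin.
- tub_corner3 (a point): Corner of the tub's underside at its -x -y side, 82 mm along x and 55 mm along y from the tub's origin.
Mind the look-alikes: they are no part of the job. There is more than one size of the tub; the one meant has the size given above.

How it is judged:
By the outcome, as a careful person would: the job done as asked, in the order asked, and still so for the second after the job is handed in, with the robot touching nothing.
It also fails if it takes over 58 s, if anything falls off the work surface, if the arm or the gripper's body presses on something with over 40 N, if the wrist force passes 120 N, or if a joint passes its speed limit or range.

ROBOT

A 6-joint arm with a two-finger parallel gripper is mounted at the origin on the work surface. World frame = base frame: x ahead of the robot, y to its left, z up, the work surface at z = 0. Lengths are in m, angles in rad, forces in N, time in s.
With the tool pointing down it reaches from about 0.3 to 0.775 m from the base axis. Payload 14.6 kg.
Tool frame: the origin (TCP) lies midway between the tips of the shut fingers; the grasp point (between the pads) lies 19 mm behind it (tcp_to_grasp is the distance from the TCP to the grasp point, in m); z points along the fingers, y is the line along which they close (so a half turn about z gives the same grasp; the last joint's range is limited). The gripper opens to 94 mm and grips with 3 to 60 N. Pads are 16 mm wide; open, the fingers measure 119 mm over their backs; the gripper's body (75 mm by 177 mm) begins 78 mm behind the grasp point.
Start: joints at [1.235, 0.3, 1.521, -0, 1.321, -0.067], TCP at [0.146, 0.53, 0.205] pointing down, gripper open.
Joint ranges: [-3.03, 3.03], [-0.79, 2.21], [0.23, 2.52], [-1.04, 4.18], [0, 3.07], [-2.55, 2.55]. Speed limits (rad/s): [2.22, 2.22, 2.57, 3.14, 3.14, 3.14].

INTERFACE

Orientations are given as [roll, pitch, yaw] about the fixed x, y, z axes, in that order (R = Rz(yaw) Ry(pitch) Rx(roll)).
In Python, from station import * gives the robot as it stands.
- The arm moves only by the tool send_rows, never from a script. Its argument "motion" is a list of rows, each a list of 3 entries, a list of its own where there are three numbers: the shift along the tool's x, y, z in units of 0.03 m (1.0 is 0.03 m), then the turn, a rotation vector about the tool's x, y, z in units of 0.12 rad (1.0 is 0.12 rad), then the opening, from -1 (shut) to 1 (fully open). In form: [[[x, y, z], [rx, ry, rz], grip], ...]. A call has 1 to 12 rows; each row shifts and turns the commanded pose from where the row before left it, along the tool's axes as they then stand; what a row does not reach is not made up. A row lasts 1/10 s, in which the tool goes at most 50 mm and 8.59 degrees, less where a joint would pass 70% of its speed; a pose out of reach is approached as far as the arm can. A call with a number of a shift or a turn outside -1 to 1 is refused whole. A call with a gripper value outside its range is refused whole. The fingers move at their own pace and stop on an object; "squeeze" is the grip in N (left out, the last holds). Time passes only in rows, so rows that do not move let the fingers close. It gives the time, the measured TCP pose, the force, the opening and the grip force at its end, in the units of the state.
- get_obs(): the state, without advancing time (a new reading comes with each control period).
- camera(name): name is "side" or "top"; returns a dict with "pixels" (420x560x3 uint8, red, green, blue), "depth" (420x560 float32, m along the optical axis (not along the pixel's ray), 0 where there is no reading), "fx", "fy", "cx", "cy" (pixels), "rvec" (rotation vector, rad) and "tvec" (3), from world to camera coordinates, as OpenCV has them. Camera axes: x right, y down, z forward; pixel columns grow to the right and rows downward; lengths in m; the calibration is good to about 2 mm. A picture is of the moment at which its call begins.
- hand_in(): hands the job in; it is judged then, once.
The state is a dict: "time_s": time; "qpos": joint angles; "joint_vel": joint speeds; "tau": joint torques, N m; "ee_pos": TCP position; "eef_rot": TCP orientation; "force": force on the tool from outside, world axes, zero at the start; "moment": the same for the moment, N m; "grip_width": finger opening in m; "grip_force": force on a finger pad.
Only numpy, scipy, OpenCV 4.12 (cv2) and the standard library are available. Lean on these libraries where they do the work, as an engineer would, in place of code of your own. Each camera call takes 0.05 s, during which the arm holds its last target. There are 200 camera calls.

## Working session

There is one attempt and no reset: what is moved stays moved. The work goes in short steps, Python scripts to look and compute and a tool call to move; the robot and the scene stay as the last step left them, time stands still between calls to the robot, and variables do not carry over. Pictures are saved under pics/ and viewed, at most 10 in all, crops included, and the job is handed in when it is done.

Besides the shell and the picture viewer there is one more tool, called after "Call:" in YAML: its name, and indented under it one key for each argument. send_rows: Moves the arm, as the interface text tells. Its arguments: {"type":"object","properties":{"motion":{"type":"array"},"squeeze":{"type":"number"}},"required":["motion"]}

```bash
mkdir -p pics; ls
cat > h.py <<'E'
from station import *
import numpy as np, cv2
def pix2w(c,u,v,z=None):
    R=cv2.Rodrigues(np.array(c["rvec"],float))[0]; t=np.array(c["tvec"],float).ravel()
    d=np.array([(u-c["cx"])/c["fx"],(v-c["cy"])/c["fy"],1.])
    o=-R.T@t; r=R.T@d
    s=c["depth"][int(round(v)),int(round(u))] if z is None else (z-o[2])/r[2]
    return o+s*r
def cloud(c):
    R=cv2.Rodrigues(np.array(c["rvec"],float))[0]; t=np.array(c["tvec"],float).ravel()
    v,u=np.mgrid[:420,:560]; D=c["depth"]
    P=np.stack([(u-c["cx"])/c["fx"]*D,(v-c["cy"])/c["fy"]*D,D],-1)
    return (P-t)@R
def w2pix(c,p):
    return cv2.projectPoints(np.array(p,float).reshape(-1,3),np.array(c["rvec"],float),np.array(c["tvec"],float),np.array([[c["fx"],0,c["cx"]],[0,c["fy"],c["cy"]],[0,0,1.]]),None)[0].reshape(-1,2)
E
python3 - <<'E'
from h import *
for n in("top","side"):
    c=camera(n); cv2.imwrite(f"pics/{n}0.png",c["pixels"][:,:,::-1]); np.save(f"{n}0.npy",c,allow_pickle=True)
    R=cv2.Rodrigues(np.array(c["rvec"],float))[0];print(n,-R.T@np.array(c["tvec"]).ravel(),R[2])
print(get_obs())
E
```

```text
pics
top [ 0.4167963  -0.02892177  1.14897489] [ 0.0867871   0.01121257 -0.99616378]
side [ 0.35650686 -1.06712161  1.03551078] [ 0.12502009  0.7203864  -0.68221214]
{'time_s': 0.1, 'qpos': array([ 1.23538936e+00,  3.00414934e-01,  1.52146994e+00,  9.05698286e-06,
        1.32068470e+00, -6.65732387e-02]), 'joint_vel': array([-0.00090683, -0.00213598, -0.00082098,  0.00143349, -0.00059567,
       -0.00106139]), 'tau': array([ 4.95233071e-04, -5.32652521e+01, -3.53282189e+01,  7.09455041e-02,
        2.33963592e-02, -9.99479539e-05]), 'ee_pos': array([0.14600064, 0.53004858, 0.20496415]), 'eef_rot': array([-3.14061847e+00, -7.37427691e-05,  2.87275665e+00]), 'force': array([0.67620525, 0.43930802, 0.30631024]), 'moment': array([ 0.01552366,  0.01070774, -0.01899196]), 'grip_force': 0.0, 'grip_width': 0.09403314407121446}
```

View pics/top0.png

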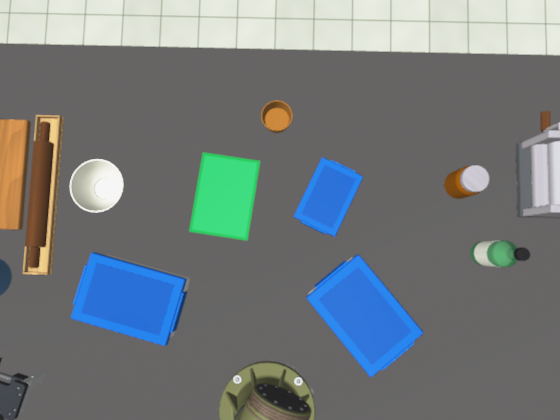

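View pics/side0.png

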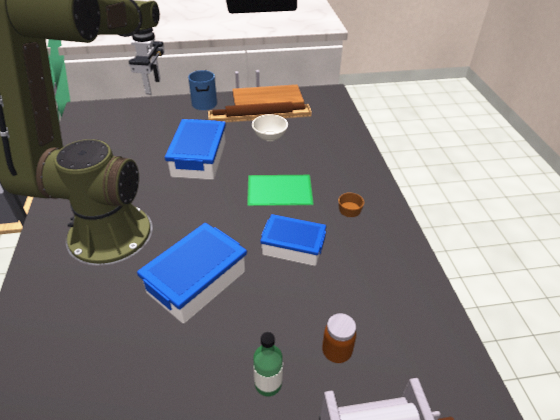

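The top view shows three blue-lidded tubs, at pixels (128,299), (328,197) and (365,315). The mat is at (225,197), the bowl at (97,186), the ramekin at (277,116) and the jar at (466,182). The small tub at (328,197) looks like the 172 x 118 one. I'll measure all three and check a crop.

Run:
```python
from h import *
for n in("top","side"):
    c=np.load(f"{n}0.npy",allow_pickle=True).item(); P=cloud(c)
    hsv=cv2.cvtColor(c["pixels"],cv2.COLOR_RGB2HSV)
    for nm,lo,hi,a in(("blue",(100,150,120),(125,255,255),800),("green",(55,150,100),(80,255,255),800)):
        m=cv2.inRange(hsv,lo,hi); k,L,st,ce=cv2.connectedComponentsWithStats(m)
        for i in range(1,k):
            if st[i,4]<a: continue
            q=P[L==i]; z=np.median(q[:,2])
            # use ray-plane intersection with refined height, min-area rect
            vv,uu=np.nonzero(L==i)
            zt=np.median(q[:,2]) 
            w=q[abs(q[:,2]-zt)<.008]
            (x,y),(s1,s2),an=cv2.minAreaRect((w[:,:2]*1000).astype(np.float32))
            print(n,nm,ce[i].round(),"z",zt.round(4),np.percentile(q[:,2],98).round(3),"rect",round(x,1),round(y,1),round(s1,1),round(s2,1),round(an,1))
c=np.load("top0.npy",allow_pickle=True).item()
P=cloud(c)
def circ(box,zlo):
    u0,v0,u1,v1=box; q=P[v0:v1,u0:u1].reshape(-1,3); q=q[q[:,2]>zlo]
    print(box,cv2.minEnclosingCircle((q[:,:2]*1000).astype(np.float32)),q[:,2].max())
circ((65,155,130,218),.045);circ((255,95,300,138),.03);circ((440,160,492,202),.09)
im=c["pixels"][130:260,180:380,::-1]; cv2.imwrite("pics/crop.png",cv2.resize(im,None,fx=4,fy=4,interpolation=2))
```

```text
top blue [328. 196.] z 0.0661 0.071 rect 556.4 -143.2 116.8 179.5 65.8
top blue [128. 299.] z 0.094 0.098 rect 287.3 346.3 257.1 169.0 76.0
top blue [364. 315.] z 0.0944 0.099 rect 264.8 -232.5 256.3 167.9 40.8
top green [224. 196.] z 0.0007 0.005 rect 557.9 130.9 159.5 218.8 83.0
side blue [195. 143.] z 0.0946 0.1 rect 289.1 344.4 261.5 168.5 76.1
side blue [294. 234.] z 0.0664 0.071 rect 555.1 -145.7 122.1 179.5 66.6
side blue [190. 265.] z 0.0951 0.099 rect 263.7 -233.4 256.0 171.3 40.5
side green [280. 190.] z 0.0012 0.007 rect 558.2 130.6 166.9 216.7 81.9
(65, 155, 130, 218) ((498.9110107421875, 249.19784545898438), 289.98858642578125) 1.1489748920031244
(255, 95, 300, 138) ((615.2968139648438, -10.514753341674805), 199.35226440429688) 1.1489748920031244
(440, 160, 492, 202) ((513.416259765625, -279.55987548828125), 268.61669921875) 1.1489748920031244
```

View pics/crop.png

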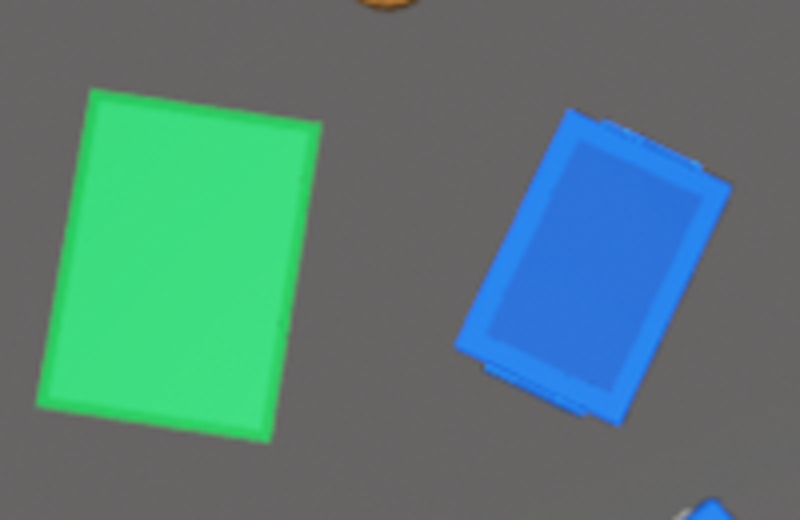

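The tub meant is the one at (328,197). Its lid measures 179 x 117 mm with its top at z = 66 mm, while the other two are about 256 x 169 mm and 94 mm high. It lies at (556,-144) mm, yaw -24°. The mat is at (558,131) mm, yaw -7°. I'll swing the arm round behind the tub at travel height, with the fingers open as a two-point pusher.

Call:
send_rows:
  motion:
    - [[-1,0,0],[0,0,0.45],1]
    - [[-1,0,0],[0,0,0.45],1]
    - [[-1,0,0],[0,0,0.45],1]
    - [[-1,0,0],[0,0,0.45],1]
    - [[-1,0,0],[0,0,0.45],1]
    - [[-1,0,0],[0,0,0.45],1]
    - [[-1,0,0],[0,0,0.45],1]
    - [[-1,0,0],[0,0,0.45],1]
    - [[-1,0,0],[0,0,0.45],1]
    - [[-1,0,0],[0,0,0.45],1]
    - [[-1,0,0],[0,0,0.45],1]
    - [[-1,0,0],[0,0,0.45],1]

```text
time_s: 1.3
ee_pos: [0.4454, 0.3396, 0.205]
eef_rot: [-3.141, -0.0, 2.223]
force: [-0.1, 0.4, 0.7]
grip_width: 0.0939
grip_force: 0.0
```

Call:
send_rows:
  motion:
    - [[-1,0,0],[0,0,0.45],1]
    - [[-1,0,0],[0,0,0.45],1]
    - [[-1,0,0],[0,0,0.45],1]
    - [[-1,0,0],[0,0,0.45],1]
    - [[-1,0,0],[0,0,0.45],1]
    - [[-1,0,0],[0,0,0.45],1]
    - [[-1,0,0],[0,0,0.45],1]
    - [[-1,0,0],[0,0,0.45],1]
    - [[-1,0,0],[0,0,0.45],1]
    - [[-1,0,0],[0,0,0.45],1]
    - [[-1,0,0],[0,0,0.45],1]
    - [[-1,0,0],[0,0,0.45],1]

```text
time_s: 2.5
ee_pos: [0.5683, 0.0079, 0.2051]
eef_rot: [-3.141, -0.0, 1.575]
force: [0.2, 0.5, 0.2]
grip_width: 0.094
grip_force: 0.0
```

Call:
send_rows:
  motion:
    - [[-1,0,0],[0,0,0.45],1]
    - [[-1,0,0],[0,0,0.45],1]
    - [[-1,0,0],[0,0,0.45],1]
    - [[-1,0,0],[0,0,0.45],1]
    - [[-1,0,0],[0,0,0.45],1]
    - [[-1,0,0],[0,0,0.45],1]
    - [[-1,0,0],[0,0,0.45],1]
    - [[-1,0,0],[0,0,0.45],1]
    - [[0,0,0],[0,0,0],1]
    - [[0,0,0],[0,0,0],1]

```text
time_s: 3.5
ee_pos: [0.5248, -0.2252, 0.2051]
eef_rot: [-3.141, -0.0, 1.144]
force: [-0.1, 0.4, 0.0]
grip_width: 0.0942
grip_force: 0.0
```

Run:
```python
from h import *
c=np.load("top0.npy",allow_pickle=True).item();P=cloud(c)
for box,zl,zh in(((65,155,130,218),.045,.07),((255,95,300,138),.03,.05),((440,160,492,202),.095,.13)):
    u0,v0,u1,v1=box; q=P[v0:v1,u0:u1].reshape(-1,3); q=q[(q[:,2]>zl)&(q[:,2]<zh)]
    print(cv2.minEnclosingCircle((q[:,:2]*1000).astype(np.float32)))
o=get_obs();p=o["ee_pos"];yaw=o["eef_rot"][2];print(o["time_s"],p,o["eef_rot"],o["force"])
t=np.array([.556,-.144]);a=np.radians(-24.2);n=np.array([-np.sin(a),np.cos(a)]);l=np.array([np.cos(a),np.sin(a)])
d=p[:2]-t;print("along n",d@n,"along l",d@l,"yaw err deg",np.degrees(yaw)-65.8)
```

```text
((571.0469360351562, 457.2492370605469), 70.77544403076172)
((772.9500122070312, -3.8541948795318604), 42.50297927856445)
((604.2657470703125, -496.94891357421875), 33.74618911743164)
3.5 [ 0.52484084 -0.22515305  0.20513968] [-3.14098830e+00 -1.82191815e-04  1.14444216e+00] [-0.06230112  0.4385902   0.03923312]
along n -0.0867941829336172 along l 0.00484561036402677 yaw err deg -0.22829439853245503
```

Call:
send_rows:
  motion:
    - [[-0.5,-0.15,0],[0,0,0],1]
    - [[0,0,1],[0,0,0],1]
    - [[0,0,1],[0,0,0],1]
    - [[0,0,1],[0,0,0],1]
    - [[0,0,1],[0,0,0],1]
    - [[0,0,1],[0,0,0],1]
    - [[0,0,0.8],[0,0,0],1]
    - [[0,0,0.4],[0,0,0],1]
    - [[0,0,0],[0,0,0],1]
    - [[0,0,0],[0,0,0],1]

```text
time_s: 4.5
ee_pos: [0.5152, -0.237, 0.0205]
eef_rot: [3.14, 0.0, 1.145]
force: [0.3, 0.2, -0.0]
grip_width: 0.0937
grip_force: 0.0
```

Call:
send_rows:
  motion:
    - [[0.2,0,0],[0,0,0],1]
    - [[0.2,0,0],[0,0,0],1]
    - [[0.2,0,0],[0,0,0],1]
    - [[0.2,0,0],[0,0,0],1]
    - [[0.2,0,0],[0,0,0],1]
    - [[0.1,0,0],[0,0,0],1]
    - [[0.1,0,0],[0,0,0],1]
    - [[0.1,0,0],[0,0,0],1]

```text
time_s: 5.3
ee_pos: [0.5308, -0.2015, 0.0195]
eef_rot: [3.142, 0.0, 1.145]
force: [-1.7, -4.6, 1.6]
grip_width: 0.0942
grip_force: 2.0
```

```bash
cat >> h.py <<'E'
def tub(n="top"):
    c=camera(n);P=cloud(c);m=cv2.inRange(cv2.cvtColor(c["pixels"],cv2.COLOR_RGB2HSV),(100,150,120),(125,255,255))
    q=P[(m>0)&(P[:,:,2]>.058)&(P[:,:,2]<.076)]
    q=q[(abs(q[:,0]-.556)<.14)&(q[:,1]>-.24)&(q[:,1]<.28)]
    (x,y),(a,b),an=cv2.minAreaRect((q[:,:2]*1000).astype(np.float32))
    if a<b: an+=90
    an=(an+90)%180-90
    o=get_obs();p=o["ee_pos"]*1000;r=np.radians(an);n=np.array([-np.sin(r),np.cos(r)]);l=np.array([np.cos(r),np.sin(r)]);d=p[:2]-[x,y]
    print("t",o["time_s"],"tub",round(x,1),round(y,1),round(an,1),"size",round(a),round(b),"tcp",p.round(1),"yaw-90",round(np.degrees(o["eef_rot"][2])-90,1),"rel n,l",d@n,d@l,"F",o["force"].round(1))
    return c
E
python3 -c "
from h import *
for n in('top','side'):
    c=tub(n)
cv2.imwrite('pics/s1.png',c['pixels'][150:300,180:400,::-1].repeat(3,0).repeat(3,1))"
```

```text
t 5.35 tub 565.0 -124.5 -23.3 size 88 180 tcp [ 531.  -201.2   19.5] yaw-90 -24.4 rel n,l -83.82411132427326 -0.9431879797382705 F [-0.8 -1.8  0.2]
t 5.4 tub 559.0 -142.1 -23.1 size 121 175 tcp [ 531.  -201.2   19.5] yaw-90 -24.4 rel n,l -65.35484361620001 -2.6225240793051454 F [0.6 0.4 0.2]
```

View pics/s1.png

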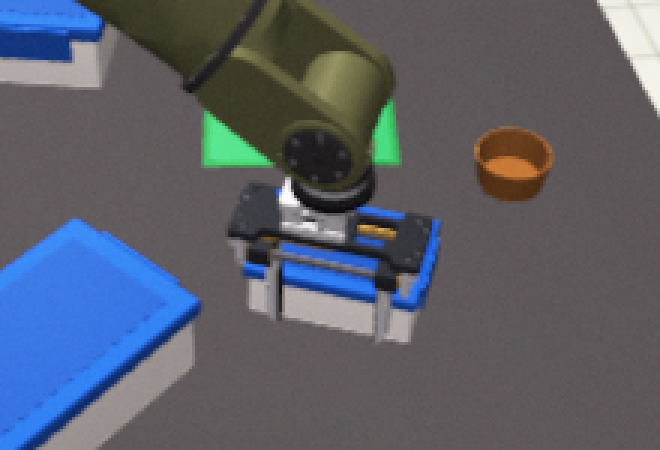

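The crop shows both fingers flush against the tub's long side, and the body clears the lid. Next I'll push it on an S-curve: turn left, go straight, then turn back a little.

Call:
send_rows:
  motion:
    - [[0.15,0.05,0],[0,0,-0.17],1]
    - [[0.15,0.04,0],[0,0,-0.16],1]
    - [[0.3,0.09,0],[0,0,-0.33],1]
    - [[0.3,0.09,0],[0,0,-0.33],1]
    - [[0.3,0.09,0],[0,0,-0.33],1]
    - [[0.3,0.09,0],[0,0,-0.33],1]
    - [[0.3,0.09,0],[0,0,-0.33],1]
    - [[0.3,0.09,0],[0,0,-0.33],1]
    - [[0.3,0.09,0],[0,0,-0.33],1]
    - [[0.15,0.05,0],[0,0,-0.17],1]
    - [[0.15,0.04,0],[0,0,-0.16],1]
    - [[0,0,0],[0,0,0],1]

```text
time_s: 6.6
ee_pos: [0.5754, -0.1293, 0.0194]
eef_rot: [-3.141, -0.0, 1.502]
force: [-0.3, -0.5, 0.3]
grip_width: 0.0941
grip_force: 0.0
```

```bash
python3 -c "
from h import *
c=tub('side')"
```

```text
t 6.65 tub 576.3 -64.8 -3.7 size 118 173 tcp [ 575.2 -129.5   19.4] yaw-90 -4.0 rel n,l -64.66540703475304 3.085513656796914 F [-0.6 -0.4  0.4]
```

Call:
send_rows:
  motion:
    - [[0.15,0.05,0],[0,0,-0.17],1]
    - [[0.15,0.04,0],[0,0,-0.16],1]
    - [[0.3,0.09,0],[0,0,-0.33],1]
    - [[0.3,0.09,0],[0,0,-0.33],1]
    - [[0.3,0.09,0],[0,0,-0.33],1]
    - [[0.3,0.09,0],[0,0,-0.33],1]
    - [[0.3,0.09,0],[0,0,-0.33],1]
    - [[0.3,0,0],[0,0,0],1]
    - [[0.3,0,0],[0,0,0],1]
    - [[0.3,0,0],[0,0,0],1]
    - [[0.3,0,0],[0,0,0],1]
    - [[0.15,0,0],[0,0,0],1]

```text
time_s: 7.85
ee_pos: [0.5827, -0.0347, 0.0195]
eef_rot: [-3.141, -0.0, 1.739]
force: [0.8, -2.5, -1.2]
grip_width: 0.0938
grip_force: 1.3
```

Call:
send_rows:
  motion:
    - [[0.15,0,0],[0,0,0],1]
    - [[0.15,0,0],[0,0,0],1]
    - [[0,0,0],[0,0,0],1]

```text
time_s: 8.15
ee_pos: [0.5814, -0.0262, 0.0195]
eef_rot: [3.142, -0.0, 1.739]
force: [-0.3, 0.9, 0.9]
grip_width: 0.0942
grip_force: 0.0
```

```bash
python3 -c "
from h import *
c=tub('side')"
```

```text
t 8.2 tub 566.9 37.2 8.7 size 175 122 tcp [581.5 -26.5  19.5] yaw-90 9.6 rel n,l -65.14031235107815 4.824425147475127 F [ 0.4 -0.2 -0.2]
```

Call:
send_rows:
  motion:
    - [[0.15,0,0],[0,0,0],1]
    - [[0.3,0,0],[0,0,0],1]
    - [[0.3,0,0],[0,0,0],1]
    - [[0.3,-0.05,0],[0,0,0.17],1]
    - [[0.3,-0.09,0],[0,0,0.33],1]
    - [[0.3,-0.09,0],[0,0,0.33],1]
    - [[0.3,-0.09,0],[0,0,0.33],1]
    - [[0.3,-0.09,0],[0,0,0.33],1]
    - [[0.3,-0.09,0],[0,0,0.33],1]
    - [[0.2,-0.06,0],[0,0,0.22],1]
    - [[0.15,-0.05,0],[0,0,0.17],1]
    - [[0,0,0],[0,0,0],1]

```text
time_s: 9.4
ee_pos: [0.5553, 0.0596, 0.0194]
eef_rot: [-3.141, -0.0, 1.474]
force: [0.5, 0.5, 1.3]
grip_width: 0.0939
grip_force: 0.0
```

```bash
python3 -c "
from h import *
c=tub('side')"
```

```text
t 9.45 tub 558.3 111.0 -6.6 size 95 173 tcp [555.4  59.2  19.4] yaw-90 -5.5 rel n,l -51.768131157010366 3.0909932738533064 F [-0.4  0.4 -0.1]
```

Call:
send_rows:
  motion:
    - [[0.1,0,0],[0,0,0.05],1]
    - [[0.1,0,0],[0,0,0.05],1]
    - [[0,0,0],[0,0,0],1]
    - [[-0.2,0,0],[0,0,0],1]
    - [[-0.5,0,0],[0,0,0],1]
    - [[-1,0,0],[0,0,0],1]
    - [[-1,0,0],[0,0,0],1]
    - [[-1,0,0],[0,0,0],1]
    - [[0,0,-1],[0,0,0],1]
    - [[0,0,-1],[0,0,0],1]
    - [[0,0,-1],[0,0,0],1]
    - [[0,0,-1],[0,0,0],1]

```text
time_s: 10.65
ee_pos: [0.5437, -0.0469, 0.1407]
eef_rot: [3.142, -0.0, 1.461]
force: [-0.8, -0.2, 0.3]
grip_width: 0.0939
grip_force: 0.0
```

Call:
send_rows:
  motion:
    - [[-1,-1,-0.5],[0,0,0],1]
    - [[-1,-1,0],[0,0,0],1]
    - [[-1,-1,0],[0,0,0],1]
    - [[-1,-1,0],[0,0,0],1]
    - [[-1,0,0],[0,0,0],1]
    - [[-1,0,0],[0,0,0],1]
    - [[0,0,0],[0,0,0],1]

```text
time_s: 11.35
ee_pos: [0.4041, -0.2147, 0.1546]
eef_rot: [3.141, 0.001, 1.458]
force: [0.4, -0.3, -0.2]
grip_width: 0.0938
grip_force: 0.0
```

```bash
python3 -c "
from h import *
s=tub('side');c=tub('top')
M=np.array([558,131]);r=np.radians(-7.3)
im=c['pixels'].copy()
cv2.imwrite('pics/end.png',np.hstack([c['pixels'][110:310,80:380],s['pixels'][60:260,160:460]])[:,:,::-1].repeat(1,0))
"
```

```text
t 11.4 tub 562.9 129.9 -6.8 size 122 177 tcp [ 404.3 -213.3  154.4] yaw-90 -6.4 rel n,l -359.46068632839 -117.0533863601163 F [-0.1  0.6  0.3]
t 11.45 tub 562.0 132.6 -6.3 size 116 178 tcp [ 404.6 -212.3  154.3] yaw-90 -6.4 rel n,l -360.0821023387031 -118.70501167765276 F [ 0.1  0.2 -0.5]
```

View pics/end.png

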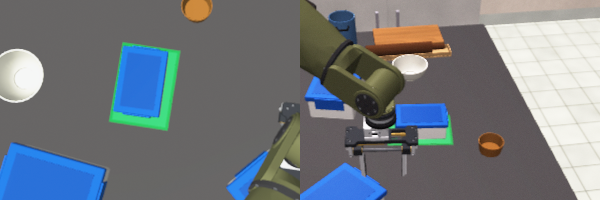

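The tub is at (562,131) mm, yaw -6.5°. The mat is at (558,131) mm, yaw -7.5°, which leaves about 20 mm of mat on every side. The bowl and ramekin look undisturbed, the path stayed clear of the jar, and the arm touches nothing.

```bash
python3 -c "
from station import *
print(hand_in())"
```

```text
the job is handed in; nothing more can be done
None
```

The blue-lidded tub stands flat within the green mat with about 20 mm to spare on every side, the arm is clear of everything, and the job was handed in after about 11.5 s of robot time (no verdict came back).

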